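# Fasten the hasp of the packed medicine case

### The arm

A 6-joint arm with a two-finger parallel gripper is mounted at the origin on the work surface; the furniture and walls round the work are solid. World frame = base frame: x ahead of the robot, y to its left, z up, the work surface at z = 0. Lengths are in m, angles in rad, forces in N, time in s.
With the tool pointing down it reaches from about 0.35 to 0.975 m from the base axis. Payload 17.4 kg.
Tool frame: the origin (TCP) lies midway between the tips of the shut fingers; the grasp point (between the pads) lies 19 mm behind it; z points along the fingers, y is the line along which they close (so a half turn about z gives the same grasp; the last joint's range is limited). The gripper opens to 85 mm and grips with 20 to 120 N. Pads are 22 mm wide; open, the fingers measure 114 mm over their backs; the gripper's body (76 mm by 85 mm) begins 54 mm behind the grasp point. The pads swing forward as they close: fully open they stand 13 mm farther back than shut.
Start: joints at [1.11, 0.116, 1.442, -0, 1.584, -0.038], TCP at [0.277, 0.616, 0.231] pointing down, gripper open.
Joint ranges: [-2.83, 2.83], [-0.83, 2.19], [0.07, 2.5], [-1.14, 4.28], [0.01, 3], [-2.97, 2.97]. Speed limits (rad/s): [1.89, 1.89, 2.22, 3.14, 3.14, 3.14].

### API

Orientations are given as a unit quaternion [w, x, y, z].
In Python, from bench import bot gives the robot as it stands. The module is installed in compiled form; this text tells all that it offers.
- The arm moves only by the tool play_rows, never from a script. Its argument "plan" is a list that holds one entry, the list of rows, each a list of 7 numbers: the turn, a rotation vector about the tool's x, y, z in degrees, then the shift along the tool's x, y, z in mm, then the finger opening in mm, from 0 to 85.4. A call has 1 to 12 rows; each row shifts and turns the commanded pose from where the row before left it, along the tool's axes as they then stand; what a row does not reach is not made up. A row lasts 1/8 s, in which the tool goes at most 62.5 mm and 10.7 degrees, less where a joint would pass 70% of its speed; a pose out of reach is approached as far as the arm can. A call with a gripper value outside its range is refused whole. The fingers move at their own pace and stop on an object; "squeeze" is the grip in N (left out, the last holds). Time passes only in rows, so rows that do not move let the fingers close. It gives the time, the measured TCP pose, the force, the opening and the grip force at its end, in the units of the state.
- bot.get_obs(): the state, without advancing time (a new reading comes with each control period).
- bot.snapshot(name): name is "scene" or "side" or "wrist"; returns a dict with "pixels" (384x512x3 uint8, red, green, blue), "camera_matrix" (3x3 intrinsics, pixels), "k1" (the pictures are not rectified: a ray, as slopes to the right and down, at radius r is drawn at 1 + k1 r^2 times it, then the intrinsics apply), "eye" and "orientation" of the camera in the world; the wrist camera has in their place "T_tool_cam" (4x4, takes a point from camera to tool coordinates, whose origin is the TCP and whose axes are the flange's). Camera axes: x right, y up, looking along -z (the intrinsics and any distortion apply to the point x, -y, -z); pixel columns grow to the right and rows downward; lengths in m; the calibration is good to about 2 mm. A picture is of the moment at which its call begins: read the wrist's pose just before it. There is no depth.
- bot.sign_off(): hands the job in; it is judged then, once.
Trained networks look in a picture, given as the dict that the camera call returned (one of the last four; its "shot" number tells which), for a name from the list of things; names that differ only in an ending like _2 or _b are one class to them, and where a whole thing is asked for, a point or a joint stands for the part that bears it (a point fixed in the world has none). Each returns a list of dicts, best first, with "p" (0 to 1); they miss things now and then, are a little off and sometimes report something else, mostly with a low value. They report only what shows in the picture. A call takes as long as a camera call.
- bot.look_for(picture, query): "position" ([column, row] as shares, 0 to 1, of the picture: columns of its width, rows of its height, amid what is visible of it).
- bot.landmark_of(picture, query): "position" ([column, row] as shares, 0 to 1, of the picture: columns of its width, rows of its height: a listed point, or the origin of a listed thing).
The state is a dict: "time": time; "joint_pos": joint angles; "joint_velocities": joint speeds; "joint_torque": joint torques, N m; "eef_pos": TCP position; "tcp_rot": TCP orientation; "ft_force": force on the tool from outside, world axes, zero at the start; "wrist_torque": the same for the moment, N m; "opening": opening from 0.0 (shut) to 1.0 (fully open); "grip_force": force on a finger pad.
Only numpy, scipy, OpenCV 4.12 (cv2) and the standard library are available. Lean on these libraries where they do the work, as an engineer would, in place of code of your own. Each camera call takes 0.05 s, during which the arm holds its last target. There are 200 camera calls.

### The job

The larger of the two white medicine cases is packed for the ward: swing the hinged hasp on its top over and down onto its staple, until it lies fully home. Leave the hasp of the smaller case standing open, and let go.

Things in the scene. Friction and masses are not known exactly. Their poses are not given: they have to be found in the camera images.
- large_case: Larger case: white two-leaf lid on grey body, 100 (x) x 180 (y, long side) x 75 mm high, fixed. Origin: centre of underside, z up. On top a steel hasp strap, 36 mm wide, 3 thick, hinged along the case's x through (0, 36, 79) mm in its frame, 75 mm from hinge to the 9 mm thick rolled edge at its tip. Closed, it lies towards -y, rolled edge centred at (0, -39, 81.5) mm.
- large_hasp (a joint): Large hasp's angle, rad: 0 = flat, home (hard stop), a staple (wire loop 20 mm wide, 18 mm above the lid, 45 mm from the hinge) then standing through its slot; pi/2 = upright. It starts leaning back past upright towards the case's +y (stop at 2.2), its tip up to 155 mm above the table. Stiff hinge (0.05 N m, under 1 N at the tip): the strap stays where it is left.
- small_case: Smaller case of the same make, 78 (x) x 120 (y) x 55 mm high, fixed; origin at the centre of its underside, axes as the large one's. Its hasp, 60 mm long, hinged at (0, 28, 59) mm, stands open and reaches about 122 mm above the table. To be left alone.
- small_hasp (a joint): Small hasp's angle, rad, read the same way (0 = flat and closed, pi/2 = upright): it starts leaning back past upright and must stay open.

How it is judged:
At the end, for the whole second after the job is handed in: The large case's hasp lies home over its staple (within 0.15 rad of flat) and is at rest; the small case's hasp still stands open (more than 1.3 rad) (value of joint large_hasp below 0.15 rad and velocity of joint large_hasp between -0.1 and 0.1 rad/s and value of joint small_hasp above 1.3 rad); the robot touches nothing.
It fails at once if the small case's hasp is swung towards closed (below 1.3 rad) (value of joint small_hasp below 1.3 rad).
It also fails if it takes over 38 s, if anything falls off the work surface, if the arm or the gripper's body presses on something with over 40 N, if the wrist force passes 120 N, or if a joint passes its speed limit or range.

## Working session

There is one attempt and no reset: what is moved stays moved. The work goes in short steps, Python scripts to look and compute and a tool call to move; the robot and the scene stay as the last step left them, time stands still between calls to the robot, and variables do not carry over. Pictures are saved under pics/ and viewed, at most 10 in all, crops included, and the job is handed in when it is done.

Besides the shell and the picture viewer there is one more tool, called after ">>>" by a JSON object that holds its "op" and its "data", one argument or row to a line. play_rows: Moves the arm, as the interface text tells. Its arguments: {"type":"object","properties":{"plan":{"type":"array"},"squeeze":{"type":"number"}},"required":["plan"]}

```bash
mkdir -p pics; cat > h.py <<'E'
import numpy as np,cv2
from scipy.spatial.transform import Rotation as R
from bench import bot
def mat(q): return R.from_quat([q[1],q[2],q[3],q[0]]).as_matrix()
def cam(s,obs=None):
    if "eye" in s:
        o=np.array(s["orientation"]); return np.array(s["eye"]), (o if o.shape==(3,3) else mat(o))
    T=np.array(s["T_tool_cam"]); A=mat(obs["tcp_rot"]); return A@T[:3,3]+np.array(obs["eef_pos"]), A@T[:3,:3]
def ray(s,px,obs=None):
    K=np.array(s["camera_matrix"]); e,A=cam(s,obs)
    d=np.array([(px[0]-K[0,2])/K[0,0],(px[1]-K[1,2])/K[1,1]]); u=d.copy()
    for _ in range(20): u=d/(1+s["k1"]*(u@u))
    v=A@np.array([u[0],-u[1],-1]); return e,v/np.linalg.norm(v)
def proj(s,P,obs=None):
    K=np.array(s["camera_matrix"]); e,A=cam(s,obs); p=(np.atleast_2d(P)-e)@A
    u=np.c_[p[:,0]/-p[:,2],-p[:,1]/-p[:,2]]; u=u*(1+s["k1"]*(u**2).sum(1,keepdims=True))
    return u*[K[0,0],K[1,1]]+[K[0,2],K[1,2]]
def tri(rs):
    M=0;b=0
    for e,v in rs:
        Q=np.eye(3)-np.outer(v,v); M=M+Q; b=b+Q@e
    return np.linalg.solve(M,b)
E
python3 - <<'E'
from h import *
o=bot.get_obs();print(o["tcp_rot"],o["eef_pos"])
ims=[]
for n in("scene","side"):
    s=bot.snapshot(n);ims.append(s["pixels"][...,::-1])
    print(n,cam(s)[0].round(3))
    for q in("large_case","small_case","large_hasp","small_hasp"):
        for f in(bot.look_for,bot.landmark_of):
            for r in f(s,q)[:2]:
                p=np.array(r["position"])*[512,384]
                e,v=ray(s,p); print(q,f.__name__,p.round(),round(r["p"],2),(e-v*e[2]/v[2]).round(3))
for n,i in zip(("a","b"),ims): cv2.imwrite(f"pics/{n}.png",cv2.resize(i,(800,600)))
E
```

```text
[-1.53373964e-04  2.09808128e-01  9.77742389e-01 -5.88710365e-04] [0.27687303 0.6153832  0.23052715]
scene [ 0.002 -0.216  0.649]
large_case call [313. 249.] 0.71 [0.475 0.055 0.   ]
large_case call [313. 264.] 0.74 [0.445 0.032 0.   ]
small_case call [221. 161.] 0.73 [0.562 0.41  0.   ]
small_case call [222. 176.] 0.98 [0.522 0.364 0.   ]
large_hasp call [306. 206.] 0.86 [0.57  0.142 0.   ]Traceback (most recent call last):
  File "<stdin>", line 9, in <module>
ValueError: it knows: large_case, small_case
```

```bash
python3 - <<'E'
from h import *
ims=[]
for n in("scene","side"):
    s=bot.snapshot(n);ims.append(s["pixels"][...,::-1])
    print(n,cam(s)[0].round(3))
    for q in("large_case","small_case","large_hasp","small_hasp"):
        for f,m in((bot.look_for,"look"),(bot.landmark_of,"mark")):
            if m=="mark" and "hasp" in q: continue
            for r in f(s,q)[:2]:
                p=np.array(r["position"])*[512,384]
                e,v=ray(s,p); print(q,m,p.round(),round(r["p"],2),(e-v*e[2]/v[2]).round(3))
for n,i in zip(("a","b"),ims): cv2.imwrite(f"pics/{n}.png",cv2.resize(i,(800,600)))
E
```

```text
scene [ 0.002 -0.216  0.649]
large_case look [312. 250.] 0.68 [0.473 0.055 0.   ]
large_case mark [313. 268.] 0.8 [0.437 0.027 0.   ]
small_case look [220. 164.] 0.95 [0.552 0.402 0.   ]
small_case mark [223. 174.] 0.86 [0.529 0.369 0.   ]
large_hasp look [306. 207.] 0.93 [0.57 0.14 0.  ]
large_hasp look [206. 142.] 0.4 [0.598 0.502 0.   ]
small_hasp look [208. 141.] 0.7 [0.605 0.502 0.   ]
side [ 0.345 -0.732  0.458]
large_case look [247. 239.] 0.65 [0.452 0.11  0.   ]
large_case mark [248. 260.] 0.82 [0.443 0.028 0.   ]
small_case look [270. 174.] 0.98 [0.562 0.486 0.   ]
small_case mark [267. 192.] 0.82 [0.534 0.357 0.   ]
large_hasp look [260. 195.] 0.82 [0.512 0.339 0.   ]
small_hasp look [266. 152.] 0.7 [0.585 0.691 0.   ]
```

View pics/a.png

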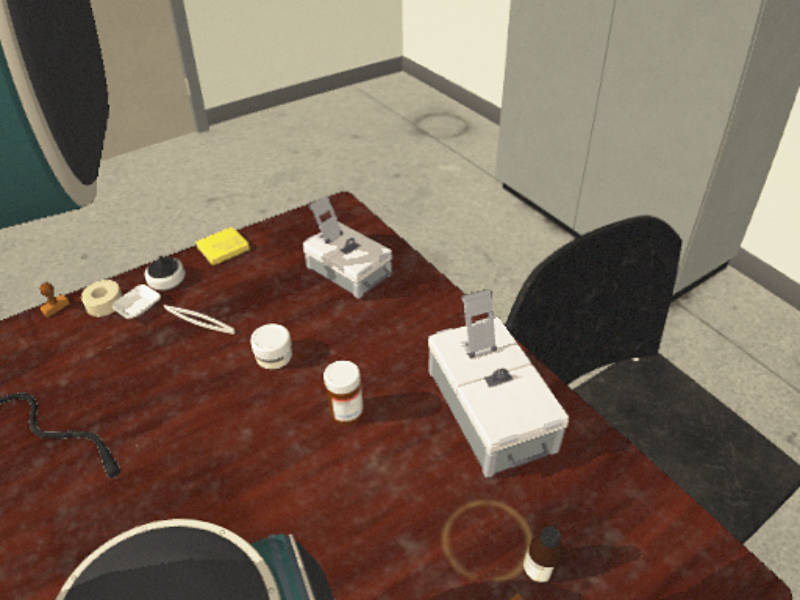

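View pics/b.png

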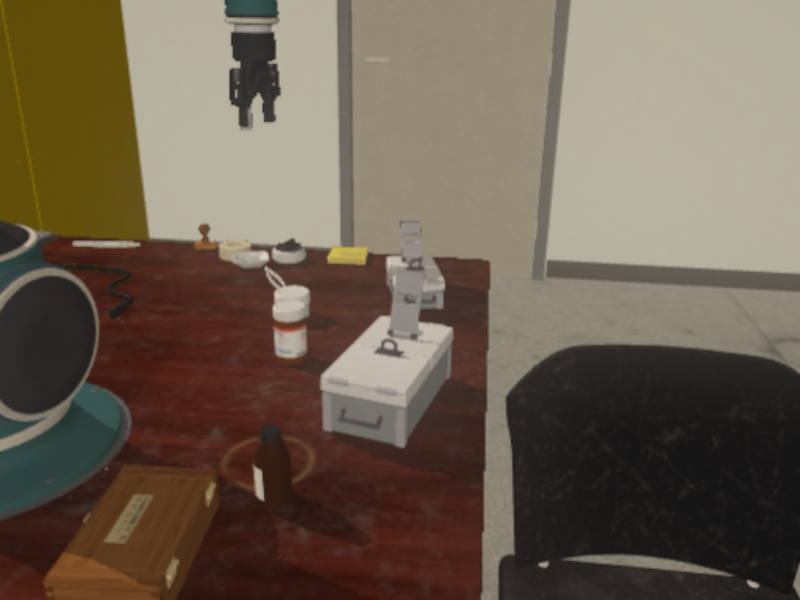

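The scene shows the large case around (497,390) in the 800-px view, with its hasp up at (480,320). The small case is at (347,255), far behind it. Next I'll zoom in on the large case to fit its pose.

```bash
python3 - <<'E'
import cv2,numpy as np
a=cv2.imread('pics/a.png');b=cv2.imread('pics/b.png')
# back to native 512x384 then crop
a=cv2.resize(a,(512,384),interpolation=cv2.INTER_AREA);b=cv2.resize(b,(512,384),interpolation=cv2.INTER_AREA)
A=cv2.resize(a[180:305,268:368],None,fx=4,fy=4,interpolation=cv2.INTER_CUBIC)
B=cv2.resize(b[160:285,198:298],None,fx=4,fy=4,interpolation=cv2.INTER_CUBIC)
cv2.imwrite('pics/c.png',np.hstack([A,B]))
E
```

```text
(no output)
```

View pics/c.png

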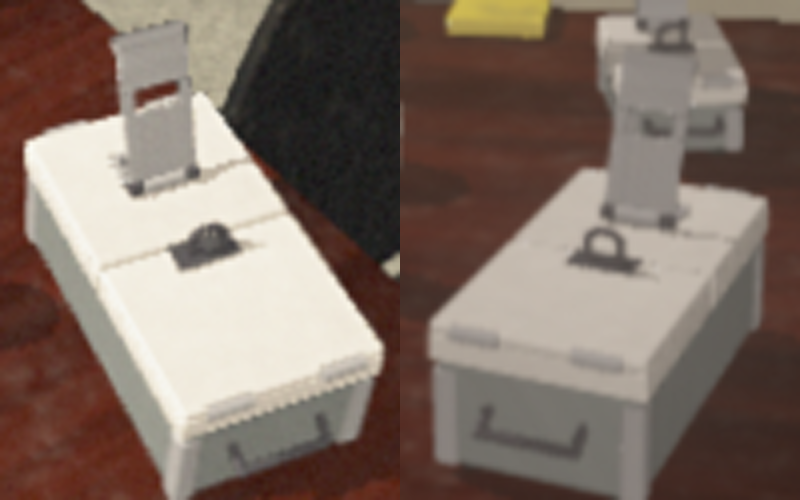

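The crop shows the lid corners, the strap tip and hinge, and the staple clearly in both views. I'll fit the pose from those points.

```bash
cat > fit.py <<'E'
from h import *
from scipy.optimize import least_squares
S={n:bot.snapshot(n) for n in("scene","side")}
A={'fl':(28,143),'fr':(208,96),'nl':(180,432),'nr':(382,353),'tl':(113,37),'tr':(186,22),'hl':(130,188),'hr':(197,174),'st':(208,226)}
B={'fl':(585,170),'fr':(767,198),'nl':(431,345),'nr':(647,378),'tl':(622,48),'tr':(693,50),'hl':(607,214),'hr':(677,222),'st':(604,230)}
def model(p):
    x,y,w,t=p; c=lambda a,b,z:[a,b,z]
    L,h=.0795,.079; ty,tz=.036-L*np.cos(t),h+L*np.sin(t)
    M={'fl':(-.05,.09,.075),'fr':(.05,.09,.075),'nl':(-.05,-.09,.075),'nr':(.05,-.09,.075),'tl':(-.018,ty,tz),'tr':(.018,ty,tz),'hl':(-.018,.036,.079),'hr':(.018,.036,.079),'st':(0,-.009,.093)}
    r=R.from_euler('z',w).as_matrix(); return {k:r@np.array(v)+[x,y,0] for k,v in M.items()}
def res(p,show=0):
    M=model(p);o=[]
    for n,D,f in(("scene",A,lambda q:(q[0]/4+268,q[1]/4+180)),("side",B,lambda q:((q[0]-400)/4+198,q[1]/4+160))):
        for k in D:
            e=proj(S[n],M[k])[0]-f(D[k]); o+=list(e)
            if show: print(n,k,e.round(1))
    return np.array(o)
if __name__=="__main__":
    r=least_squares(res,[.44,.03,-.4,1.8],loss='soft_l1')
    print(r.x.round(4)); res(r.x,1)
    M=model(r.x); print((M['tl']+M['tr'])/2,(M['hl']+M['hr'])/2)
E
python3 fit.py
```

```text
[ 0.4463  0.0295 -0.4955  1.9459]
scene fl [-0.1 -1.1]
scene fr [-0.1 -1.9]
scene nl [ 2.2 -2.6]
scene nr [ 2.5 -0.4]
scene tl [0.8 0.1]
scene tr [ 0.1 -0.8]
scene hl [0.7 0.7]
scene hr [ 0.8 -0.8]
scene st [1.  0.3]
side fl [-1.3 -1. ]
side fr [-0.1 -0.3]
side nl [-2.  -5.6]
side nr [-1.3 -3. ]
side tl [ 0.2 -0.2]
side tr [0.2 1.8]
side hl [-1.8 -0.9]
side hr [-1.7  0.1]
side st [-0.8 -0.6]
[0.47729931 0.08676325 0.15297285] [0.46345115 0.06114108 0.079     ]
```

>>> {"op": "play_rows", "data": {
  "plan": [
    [[0,0,4.2,0,0,0,0],[0,0,0,-36,-26,0,0],[0,0,0,-36,-26,0,0],[0,0,0,-36,-26,0,0],[0,0,0,-36,-26,0,0],[0,0,0,-36,-26,0,0],[0,0,0,-36,-26,0,0],[0,0,0,-36,-26,0,0],[0,0,0,-36,-26,0,0],[0,0,0,-36,-26,0,0],[0,0,0,-36,-26,0,0],[0,0,0,0,0,0,0]]
  ]
}}

```text
time: 2.6
eef_pos: [0.4707, 0.2135, 0.2314]
tcp_rot: [0.0, 0.247, 0.969, -0.0]
ft_force: [0.3, 0.7, 0.8]
opening: 0.003
grip_force: 0.0
```

```bash
cat > chk.py <<'E'
import sys
from h import *
from fit import model
P=[.4463,.0295,-.4955,1.9459]
o=bot.get_obs();C=R.from_euler('z',P[2]).as_matrix()
print("tcp in case mm",(1000*C.T@(np.array(o["eef_pos"])-[P[0],P[1],0])).round(1),"tool axes in case\n",(C.T@mat(o["tcp_rot"])).round(3),o["time"],np.round(o["ft_force"],1),o["opening"])
if len(sys.argv)>2:
    s=bot.snapshot(sys.argv[1]);im=np.ascontiguousarray(s["pixels"][...,::-1])
    if sys.argv[1]=="wrist":
        for k,v in model(P).items():
            u=proj(s,v,o)[0]
            if abs(u).max()<2000: cv2.circle(im,tuple(int(a) for a in u),3,(0,0,255),1)
    cv2.imwrite(sys.argv[2],im)
E
python3 chk.py wrist pics/d.png
```

```text
tcp in case mm [-67.7 174.8 231.4] tool axes in case
 [[-1.     0.002 -0.   ]
 [ 0.002  1.     0.   ]
 [ 0.     0.    -1.   ]] 2.7 [-0.2  1.6 -0.1] -0.0017905449114650463
```

View pics/d.png

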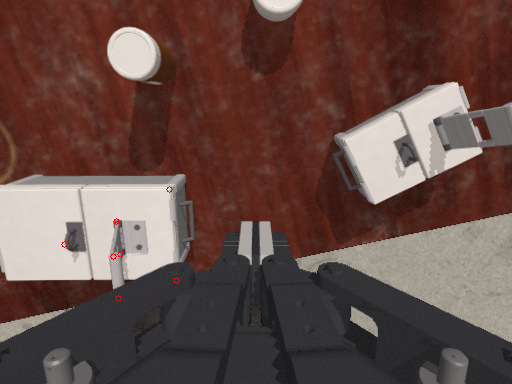

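The wrist picture shows the large case at left, with its hinge at about (122,238), which agrees with the fit. The small case is well clear at right.

>>> {"op": "play_rows", "data": {
  "plan": [
    [[0,0,0,-34,-30,0,0],[0,0,0,-34,-30,0,0],[0,0,0,0,0,34,0],[0,0,0,0,0,34,0],[0,0,0,0,0,33,0],[0,0,0,0,0,0,0],[0,0,0,0,0,0,0]]
  ]
}}

```text
time: 3.62
eef_pos: [0.5014, 0.1311, 0.1318]
tcp_rot: [0.001, 0.245, 0.97, 0.0]
ft_force: [0.7, 0.7, 0.5]
opening: -0.002
grip_force: 0.0
```

```bash
python3 chk.py side pics/e.png; python3 -c "
import cv2;i=cv2.imread('pics/e.png');cv2.imwrite('pics/e2.png',cv2.resize(i[100:290,150:350],(800,600)[:1]+(600,)) )"
```

```text
tcp in case mm [  0.5 115.5 132.1] tool axes in case
 [[-1.     0.     0.002]
 [ 0.     1.     0.001]
 [-0.002  0.001 -1.   ]] 3.725 [-0.5 -1.   0.1] -0.0005299272266232479
```

View pics/e2.png

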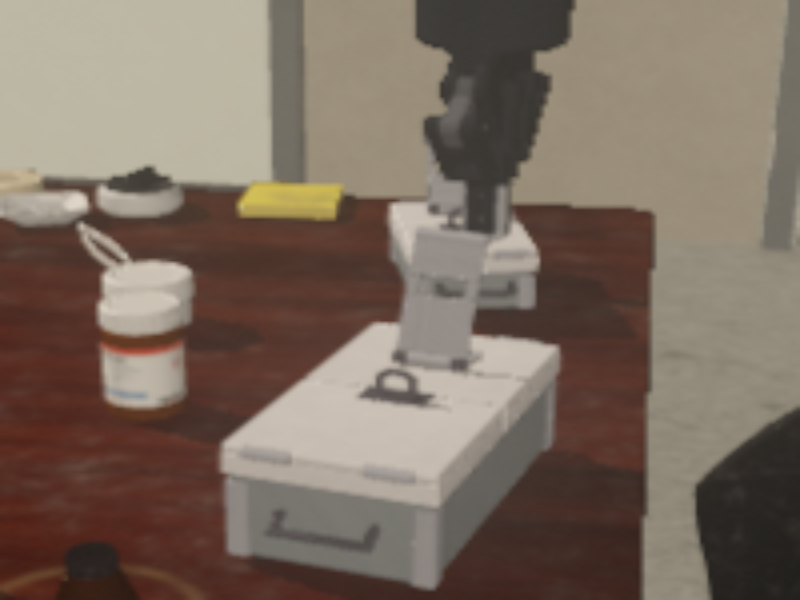

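The fingers at (485,200) stand just behind the strap tip at (450,245). I'll sweep now.

>>> {"op": "play_rows", "data": {
  "plan": [
    [[0,0,0,0,-20,0,0],[0,0,0,0,-15,0,0],[0,0,0,0,-15,0,0],[0,0,0,0,-15,0,0],[0,0,0,0,-15,0,0],[0,0,0,0,-15,1,0],[0,0,0,0,-16,5,0],[0,0,0,0,-12,3,0],[0,0,0,0,-8,2,0],[0,0,0,0,0,0,0]]
  ]
}}

```text
time: 5.03
eef_pos: [0.439, 0.0164, 0.118]
tcp_rot: [0.0, 0.246, 0.969, 0.002]
ft_force: [14.9, 17.4, -15.9]
opening: -0.004
grip_force: 10.9
```

```bash
python3 chk.py side pics/f.png; python3 -c "
import cv2;i=cv2.imread('pics/f.png');cv2.imwrite('pics/f2.png',cv2.resize(i[100:290,150:350],(800,600)) )"
```

```text
tcp in case mm [ -0.2 -14.9 118.2] tool axes in case
 [[-1.     0.    -0.001]
 [ 0.     1.     0.004]
 [ 0.001  0.004 -1.   ]] 5.125 [ 14.7  16.  -16.3] 0.002754386088801636
```

View pics/f2.png

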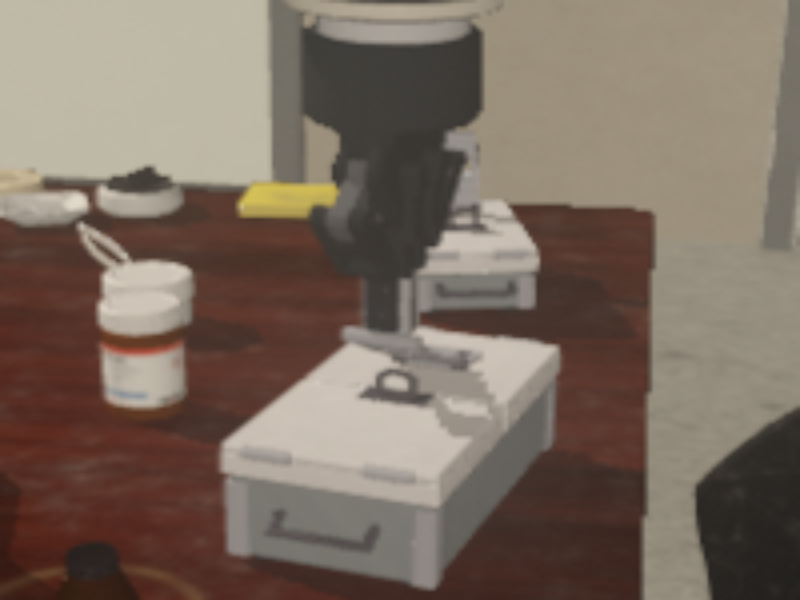

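The strap is at about 30 degrees, lying under the finger near (400,345). The 27 N force runs along the strap, so the fingertip is butting the rolled edge. I'll lift over it and press down on the edge.

>>> {"op": "play_rows", "data": {
  "plan": [
    [[0,0,0,0,5,0,0],[0,0,0,0,0,-10,0],[0,0,0,0,-5,-7,0],[0,0,0,0,-14,0,0],[0,0,0,0,-8,0,0],[0,0,0,0,0,8,0],[0,0,0,0,0,8,0],[0,0,0,0,0,8,0],[0,0,0,0,0,6,0],[0,0,0,0,0,0,0]]
  ]
}}

```text
time: 6.42
eef_pos: [0.427, -0.0068, 0.1059]
tcp_rot: [-0.001, 0.246, 0.969, -0.004]
ft_force: [-17.0, -29.5, 15.2]
opening: -0.003
grip_force: 26.0
```

```bash
python3 chk.py side pics/g.png; python3 -c "
import cv2;i=cv2.imread('pics/g.png');cv2.imwrite('pics/g2.png',cv2.resize(i[100:290,150:350],(800,600)) )"
```

```text
tcp in case mm [  0.3 -41.  106.2] tool axes in case
 [[-1.     0.001 -0.   ]
 [ 0.001  1.    -0.008]
 [ 0.    -0.008 -1.   ]] 6.525 [-19.  -29.7  14.8] -0.001183247013848399
```

View pics/g2.png

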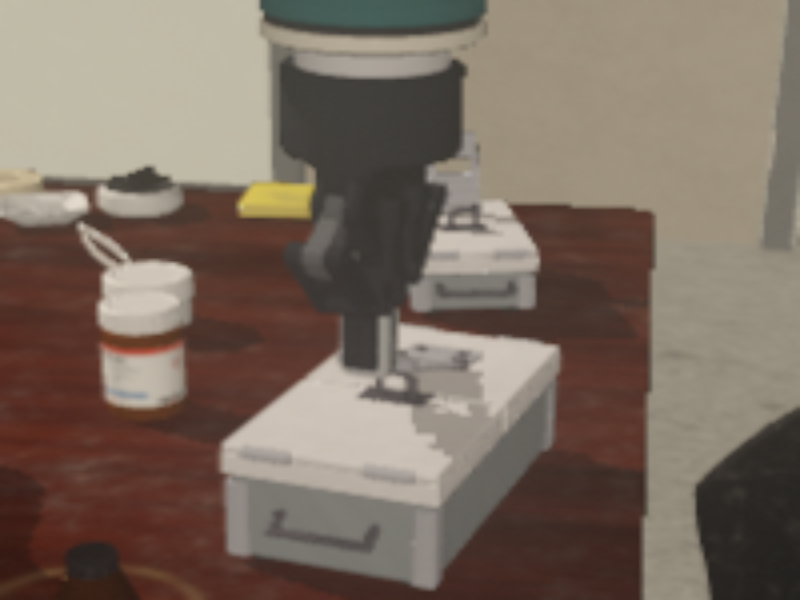

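The fingertips (365,350) slipped past the tip and now stand in front of it, so they are thinner than I assumed. I'll back off, lift, and turn 90° so the wide side of the pads spans the rolled edge.

>>> {"op": "play_rows", "data": {
  "plan": [
    [[0,0,0,0,-5,0,0],[0,0,0,0,0,-16,0],[0,0,0,0,0,-16,0],[0,0,10,0,0,0,0],[0,0,10,0,0,0,0],[0,0,10,0,0,0,0],[0,0,10,0,0,0,0],[0,0,10,0,0,0,0],[0,0,10,0,0,0,0],[0,0,10,0,0,0,0],[0,0,10,0,0,0,0],[0,0,10,0,0,0,0]]
  ]
}}

```text
time: 8.07
eef_pos: [0.4262, -0.0082, 0.1395]
tcp_rot: [0.0, 0.86, 0.51, 0.0]
ft_force: [-0.4, -0.3, 0.2]
opening: 0.006
grip_force: 0.0
```

```bash
python3 chk.py side pics/i.png; python3 -c "
import cv2;i=cv2.imread('pics/i.png');cv2.imwrite('pics/i2.png',cv2.resize(i[130:240,210:300],(720,600),interpolation=2) )"
```

```text
tcp in case mm [  0.3 -42.8 139.3] tool axes in case
 [[ 0.003  1.     0.001]
 [ 1.    -0.003  0.001]
 [ 0.001  0.001 -1.   ]] 8.175 [0.2 0.7 0.7] 0.0014608705636913882
```

View pics/i2.png

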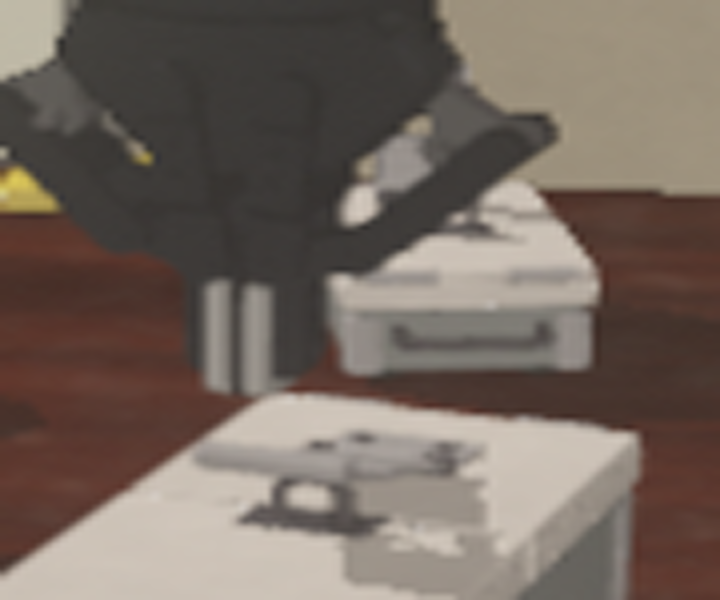

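The strap, with its rolled edge at (270,460), is still about 25° up and the fingers are above it. I'll shift 10 mm inward and press down.

>>> {"op": "play_rows", "data": {
  "plan": [
    [[0,0,0,10,0,0,0],[0,0,0,0,0,12,0],[0,0,0,0,0,10,0],[0,0,0,-1,0,8,0],[0,0,0,-1,0,8,0],[0,0,0,-1,0,7,0],[0,0,0,-1,0,6,0],[0,0,0,0,0,3,0],[0,0,0,0,0,0,0]]
  ]
}}

```text
time: 9.35
eef_pos: [0.4289, -0.0035, 0.0853]
tcp_rot: [0.0, 0.859, 0.512, 0.0]
ft_force: [-7.3, -1.4, 12.7]
opening: 0.001
grip_force: 6.0
```

```bash
python3 chk.py side pics/j.png; python3 -c "
import cv2;i=cv2.imread('pics/j.png');cv2.imwrite('pics/j2.png',cv2.resize(i[130:240,210:300],(720,600),interpolation=2) )"
```

```text
tcp in case mm [  0.4 -37.3  85.3] tool axes in case
 [[ 0.001  1.     0.001]
 [ 1.    -0.001 -0.   ]
 [-0.     0.001 -1.   ]] 9.45 [-5.6 -1.6 12.7] -0.0016933240221386585
```

View pics/j2.png

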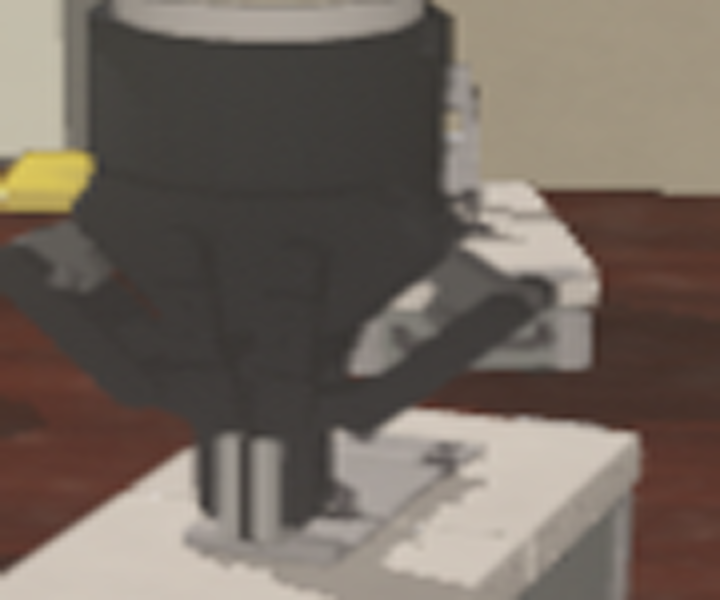

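The strap lies flat with its rolled edge at (260,545), and there is 12.7 N of contact at z = 85 mm, as expected at home. I'll give it one slightly firmer press, then lift away.

>>> {"op": "play_rows", "data": {
  "plan": [
    [[0,0,0,0,0,2,0],[0,0,0,0,0,0,0],[0,0,0,0,0,-10,0],[0,0,0,0,0,-30,0],[0,0,0,0,0,-40,0],[0,0,0,0,0,-40,0],[0,0,0,0,0,0,0],[0,0,0,0,0,0,0]]
  ]
}}

```text
time: 10.5
eef_pos: [0.4285, -0.0032, 0.2016]
tcp_rot: [-0.0, 0.859, 0.512, -0.0]
ft_force: [0.8, 0.4, -0.3]
opening: -0.006
grip_force: 0.0
```

```bash
python3 chk.py side pics/k.png; python3 -c "
import cv2;i=cv2.imread('pics/k.png');cv2.imwrite('pics/k2.png',cv2.resize(i[130:240,210:300],(720,600),interpolation=2) )"
```

```text
tcp in case mm [ -0.3 -37.3 201.1] tool axes in case
 [[ 0.001  1.    -0.002]
 [ 1.    -0.001 -0.001]
 [-0.001 -0.002 -1.   ]] 10.6 [-0.1 -0.   0.2] 1.735036460813672e-05
```

View pics/k2.png

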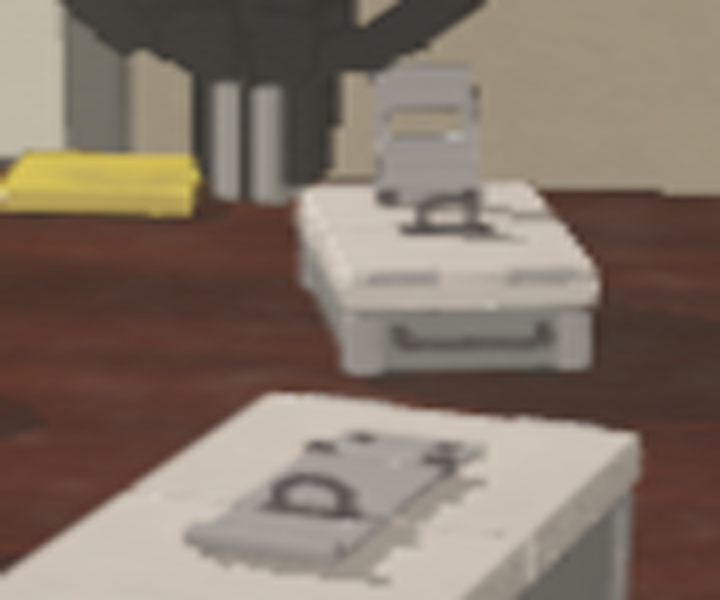

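The hasp lies flat with the staple (315,490) standing through its slot. The small hasp (425,130) is still open, and the arm is clear of everything.

```bash
python3 -c "
from bench import bot
print(bot.sign_off())"
```

```text
the job is handed in; nothing more can be done
None
```

I swung the large case's hasp down flat, with its staple through the slot, left the small case's hasp standing open, and handed the job in at about 10.6 s with the arm clear; sign-off returned no verdict.

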